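Scoop the wooden drawer knobs over into the empty bay

TASK

With the scoop that stands in the two-bay wooden tray, scoop up the two wooden knobs that lie in front of it and tip them into the empty bay beside it. Then stand the scoop upright back in the bay it came from and let go of it; do not touch the knobs with the gripper's fingers.

Things in the scene. Friction and masses are not known exactly. Their poses are not given: they have to be found in the camera images.
- tray: fixed open wooden tray, 180 x 202 x 38 mm, two equal bays side by side. Origin: centre of its underside; x along the bays towards the robot (about world -x), z up. Floor 5 mm thick, walls and divider up to z 38. Both bays inside x -84 to 84 mm; the scoop's bay y 3 to 95, the empty bay y -95 to -3 mm
- scoop: loose scoop, 0.16 kg, standing in its bay, mouth to knobs and end wall. Origin: centre of the underside; x out of the mouth, z up. Pan x -40 to 40, 74 mm wide; lip at x 40 rises to 3 mm at x 31; walls 22, back 26 mm high. Upright handle at x -34, y 0: 16 mm in x (grip across this), 28 in y, z 46 to 120. Knobs pushed against the end wall ride over the lip; they roll out tipped 45 degrees mouth down
- knob_a: ball-like turned lacquered (slippery) wooden knob, 23 mm across, 22 mm high with a small flat foot, 20 g, rolls when pushed. Origin at its centre. One of two alike; starts standing between the scoop's mouth and the bay's end wall that faces the robot, at tray y 27 to 34 mm
- knob_b: ball-like turned lacquered (slippery) wooden knob, 23 mm across, 22 mm high with a small flat foot, 20 g, rolls when pushed. Origin at its centre. One of two alike; starts standing between the scoop's mouth and the bay's end wall that faces the robot, at tray y 64 to 71 mm

How it is judged:
On the way:
1. a knob lies in the pan of the scoop while the scoop is lifted at least 50 mm above the tray's underside (((x of knob_a in the frame of scoop between -0.04 and 0.04 m and y of knob_a in the frame of scoop between -0.037 and 0.037 m and z of knob_a in the frame of scoop between 0 and 0.035 m and z of scoop in the frame of tray above 0.05 m) or (x of knob_b in the frame of scoop between -0.04 and 0.04 m and y of knob_b in the frame of scoop between -0.037 and 0.037 m and z of knob_b in the frame of scoop between 0 and 0.035 m and z of scoop in the frame of tray above 0.05 m))), for 0.2 s.
At the end, for the whole second after the job is handed in: Both knobs at rest on the empty bay's floor (centres 5 mm inside its walls, below 30 mm over the tray's underside); scoop at rest upright (10 degrees) on the floor of its bay (origin at tray x -60 to 60, y 25 to 73 mm, below 15 mm over the underside) (x of knob_a in the frame of tray between -0.079 and 0.079 m and y of knob_a in the frame of tray between -0.09 and -0.008 m and z of knob_a in the frame of tray between 0 and 0.03 m and linear speed of each of knob_a, knob_b, scoop below 0.03 m/s and x of knob_b in the frame of tray between -0.079 and 0.079 m and y of knob_b in the frame of tray between -0.09 and -0.008 m and z of knob_b in the frame of tray between 0 and 0.03 m and x of scoop in the frame of tray between -0.06 and 0.06 m and y of scoop in the frame of tray between 0.025 and 0.073 m and z of scoop in the frame of tray between 0 and 0.015 m and angle between scoop's own z axis and vertical below 0.175 rad); the robot touches nothing.
It fails at once if a finger touches a knob (over 0.5 N) (contact force between the fingers and knob_a above 0.5 N or contact force between the fingers and knob_b above 0.5 N).
It also fails if it takes over 58 s, if anything falls off the work surface, if the arm or the gripper's body presses on something with over 40 N, if the wrist force passes 120 N, or if a joint passes its speed limit or range.

ROBOT

A 6-joint arm with a two-finger parallel gripper is mounted at the origin on a cart in front of the work surface, level with it; the furniture and walls round the work are solid. World frame = base frame: x ahead of the robot, y to its left, z up, the work surface at z = 0. Lengths are in m, angles in rad, forces in N, time in s.
With the tool pointing down it reaches from about 0.35 to 0.775 m from the base axis. Payload 7.3 kg.
Tool frame: the origin (TCP) lies between the finger pads; the fingertips stand 8 mm ahead of it and the grasp point (between the pads) lies 11 mm behind it (robot.nose_length is the distance from the TCP to the fingertips, in m); z points along the fingers, y is the line along which they close (so a half turn about z gives the same grasp; the last joint's range is limited). The gripper opens to 92 mm and grips with 3 to 60 N. Pads are 19 mm wide; open, the fingers measure 130 mm over their backs; the gripper's body (75 mm by 190 mm) begins 47 mm behind the grasp point.
Start: joints at [1.106, 0.342, 1.524, -0, 1.275, -0.146], TCP at [0.165, 0.499, 0.235] pointing down, gripper open.
Joint ranges: [-2.53, 2.53], [-0.77, 2.02], [0.04, 2.7], [-1, 4.14], [0.28, 2.66], [-3.11, 3.11]. Speed limits (rad/s): [2.57, 2.57, 3.14, 3.14, 3.14, 3.14].

INTERFACE

Orientations are given as [roll, pitch, yaw] about the fixed x, y, z axes, in that order (R = Rz(yaw) Ry(pitch) Rx(roll)).
In Python, from cell import robot gives the robot as it stands. The module is installed in compiled form; this text tells all that it offers.
- The arm moves only by the shell command python3 -m jog 'ROWS' [FORCE]. ROWS is JSON, a list that holds one entry, the list of rows, each a list of 5 numbers: the gripper's target within -1 to 1 (fully open at 1, half-way at 0, shut at -1), then the shift along the tool's x, y, z in m, then the turn about the tool's z in rad. A call has 1 to 5 rows; each row is the pose to reach, as a shift and turn from the pose commanded when the call began, along the tool's axes at that moment; what a row does not reach only later rows make up. A row lasts 1/12 s, in which the tool goes at most 41.7 mm and 7.16 degrees, less where a joint would pass 70% of its speed; a pose out of reach is approached as far as the arm can. A call with a gripper value outside its range is refused whole. The fingers move at their own pace and stop on an object; FORCE is the grip in N (left out, the last holds). Time passes only in rows, so rows that repeat a pose let the fingers close. It gives the time, the measured TCP pose, the force, the opening and the grip force at its end, in the units of the state.
- robot.observe(): the state, without advancing time (a new reading comes with each control period).
- robot.read_camera(name): name is "side" or "top" or "wrist"; returns the picture (420x560x3 uint8, red, green, blue); there is no depth.
- robot.camera_model(name): a dict with "camera_matrix" (3x3 intrinsics, pixels), "position" and "attitude" of the camera in the world; the wrist camera has in their place "mount" (4x4, takes a point from camera to tool coordinates, whose origin is the TCP and whose axes are the flange's). Camera axes: x right, y down, z forward; pixel columns grow to the right and rows downward; lengths in m; the calibration is good to about 2 mm. A picture is of the moment at which its call begins: read the wrist's pose just before it. camera_model takes no time and is no camera call.
- robot.hand_in(): hands the job in; it is judged then, once.
The state is a dict: "time": time; "qpos": joint angles; "qvel": joint speeds; "joint_efforts": joint torques, N m; "tool_pos": TCP position; "tool_rot": TCP orientation; "contact_force": force on the tool from outside, world axes, zero at the start; "torque": the same for the moment, N m; "opening": finger opening in m; "grip_force": force on a finger pad.
Only numpy, scipy, OpenCV 4.12 (cv2) and the standard library are available. Lean on these libraries where they do the work, as an engineer would, in place of code of your own. Each camera call takes 0.05 s, during which the arm holds its last target. There are 200 camera calls.

## Working session

There is one attempt and no reset: what is moved stays moved. The work goes in short steps, Python scripts to look and compute and a shell command to move; the robot and the scene stay as the last step left them, time stands still between calls to the robot, and variables do not carry over. Pictures are saved under pics/ and viewed, at most 10 in all, crops included, and the job is handed in when it is done.

```bash
mkdir -p pics
cat > h.py <<'E'
from cell import robot
import numpy as np, cv2
from scipy.spatial.transform import Rotation as Rn
def Rm(a):
    a=np.array(a,float)
    return a if a.shape==(3,3) else (Rn.from_quat(a).as_matrix() if a.size==4 else Rn.from_euler('xyz',a).as_matrix())
def cam(n):
    m=robot.camera_model(n);K=np.array(m["camera_matrix"])
    if "mount" in m:
        s=robot.observe();T=np.eye(4);T[:3,:3]=Rm(s["tool_rot"]);T[:3,3]=s["tool_pos"];T=T@np.array(m["mount"]);return K,T[:3,:3],T[:3,3]
    return K,Rm(m["attitude"]),np.array(m["position"])
def plane(c,uv,z):
    K,R,p=c;d=(R@np.linalg.solve(K,np.vstack([np.atleast_2d(uv).T,np.ones(len(np.atleast_2d(uv)))]))).T
    return p+d*((z-p[2])/d[:,2:3])
def shot(n,f=None):
    c=cam(n);im=robot.read_camera(n)[:,:,::-1].copy()
    if f:cv2.imwrite(f"pics/{f}.png",im)
    return c,im
E
python3 - <<'E'
from h import *
for n in("top","side"):
    c,im=shot(n,n+"0");print(n,robot.camera_model(n))
s=robot.observe();print(s["tool_pos"],s["tool_rot"],s["time"],s["opening"],robot.nose_length)
E
```

```text
top {'camera_matrix': array([[468.5221466 ,   0.        , 277.11318354],
       [  0.        , 468.5221466 , 207.22483464],
       [  0.        ,   0.        ,   1.        ]]), 'position': array([0.44411806, 0.26362688, 0.9120064 ]), 'attitude': array([-3.0461972 ,  0.01852036, -1.56073869])}
side {'camera_matrix': array([[500.46527533,   0.        , 279.15558927],
       [  0.        , 500.46527533, 206.48740752],
       [  0.        ,   0.        ,   1.        ]]), 'position': array([ 0.38972084, -0.2122438 ,  0.73035636]), 'attitude': array([-2.48891346, -0.00571551, -0.24449796])}
[0.1643701  0.49826167 0.2341332 ] [-3.14029901e+00 -1.70346882e-04  2.82280956e+00] 0.1 0.09192582587227907 0.008
```

View pics/top0.png

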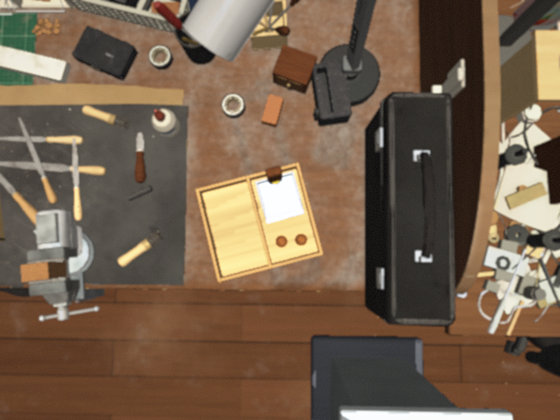

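View pics/side0.png

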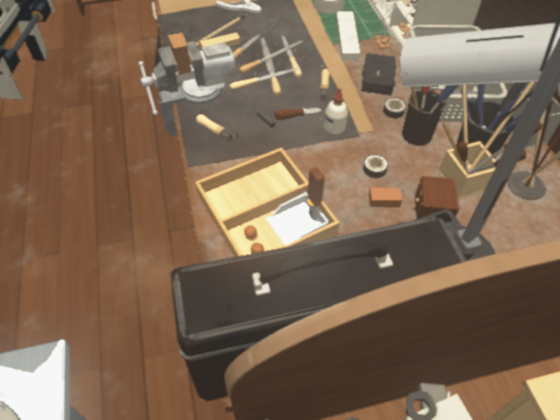

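Run:
```python
from h import *
c=cam("top");im=cv2.imread("pics/top0.png");hsv=cv2.cvtColor(im,cv2.COLOR_BGR2HSV)
roi=np.zeros(im.shape[:2],np.uint8);roi[155:290,188:332]=255
m=cv2.inRange(hsv,(12,70,130),(30,255,255))&roi
m=cv2.morphologyEx(m,cv2.MORPH_CLOSE,np.ones((5,5)))
cs=max(cv2.findContours(m,0,2)[0],key=cv2.contourArea)
r=cv2.minAreaRect(cs);b=cv2.boxPoints(r);print(b,plane(c,b,.038).round(4))
P=plane(c,b,.038);print([np.linalg.norm(P[i]-P[i-1]).round(4) for i in range(4)],P.mean(0))
w=cv2.inRange(hsv,(0,0,150),(180,50,255))&roi
cw=max(cv2.findContours(w,0,2)[0],key=cv2.contourArea);bw=cv2.boxPoints(cv2.minAreaRect(cw))
print("pan",bw,plane(c,bw,.018).round(4))
k=cv2.inRange(hsv,(0,110,30),(12,255,190))&roi;k[:225]=0;k[255:]=0;k[:,:268]=0;k[:,312:]=0
for q in cv2.findContours(k,0,2)[0]:
    if cv2.contourArea(q)>20:
        (x,y),rr=cv2.minEnclosingCircle(q);print("knob",x,y,rr,plane(c,[(x,y)],.016).round(4))
big=cv2.resize(im[150:295,185:335],None,fx=4,fy=4,interpolation=2);cv2.polylines(big,[((b-[185,150])*4).astype(int)],1,(0,255,0));cv2.imwrite("pics/crop.png",big)
s=cv2.imread("pics/side0.png");cv2.imwrite("pics/crops.png",cv2.resize(s[140:270,190:350],None,fx=4,fy=4,interpolation=2))
```

```text
[[188. 155.]
 [331. 155.]
 [331. 289.]
 [188. 289.]] [[0.6259 0.4511 0.038 ]
 [0.6276 0.1798 0.038 ]
 [0.3773 0.18   0.038 ]
 [0.3743 0.444  0.038 ]]
[np.float64(0.2518), np.float64(0.2713), np.float64(0.2503), np.float64(0.264)] [0.5012786  0.31372015 0.038     ]
pan [[254.24774 181.17061]
 [292.71216 170.40059]
 [304.69733 213.20473]
 [266.2329  223.97475]] [[0.5796 0.3257 0.018 ]
 [0.6012 0.2516 0.018 ]
 [0.5185 0.2282 0.018 ]
 [0.4972 0.3015 0.018 ]]
```

View pics/crop.png

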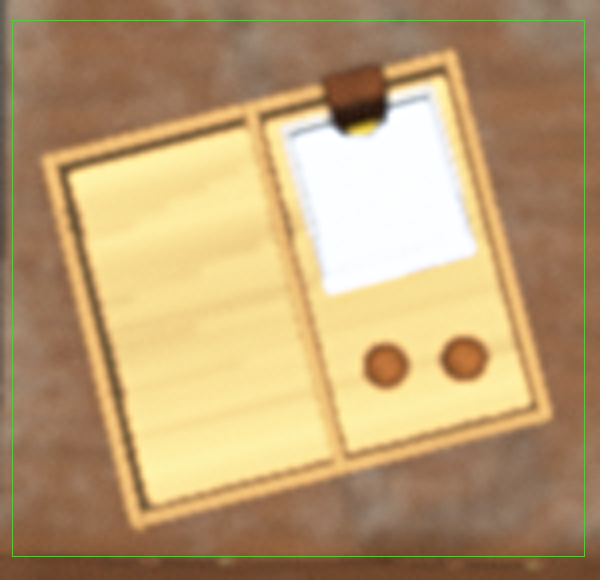

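View pics/crops.png

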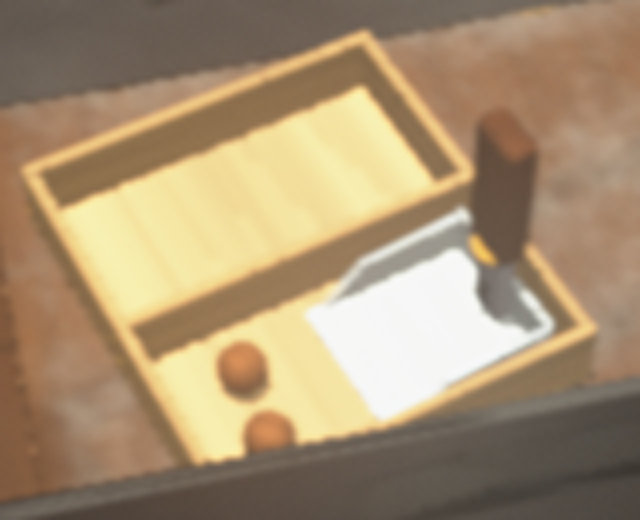

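Run:
```python
from h import *
c=cam("top");f=lambda p:np.array(p)/4.+[185,150]-[.375,.375]
P=plane(c,f([(42,157),(453,50),(552,415),(137,530)]),.038);print(P.round(4))
print("sides",[np.linalg.norm(P[i]-P[(i+1)%4]).round(4) for i in range(4)])
o=P.mean(0);x=(P[2]+P[3]-P[0]-P[1]);x/=np.linalg.norm(x);y0=P[0]+P[3]-P[1]-P[2]
y=np.array([-x[1],x[0],0]);print("tray o",o,"x",x,"yaw",np.arctan2(x[1],x[0]), "y",y)
T=lambda p:np.c_[(p-o)@x,(p-o)@y].round(4)
pan=np.array([[254.2,181.2],[292.7,170.4],[304.7,213.2],[266.2,224]])
print("pan lip",T(plane(c,f([(328,294),(477,255)]),.006)))
k=plane(c,f([(386,366),(464,357)]),.016);print("knobs",k.round(4),T(k))
ht=plane(c,f([(354,86)]),.125);print("handle top",ht.round(4),T(ht))
cs=cam("side");g=lambda p:np.array(p)/4.+[190,140]-[.375,.375]
hs=plane(cs,g([(507,132)]),.125);print("side handle",hs,T(hs))
print("side tray corners",T(plane(cs,g([(366,33),(596,328),(25,172)]),.038)))
K,R,p=c
s=robot.observe();M=Rm(s["tool_rot"]);print("tool x,y",M[:,0].round(3),M[:,1].round(3))
```

```text
[[0.5611 0.4358 0.038 ]
 [0.6136 0.2423 0.038 ]
 [0.4424 0.1954 0.038 ]
 [0.3875 0.387  0.038 ]]
sides [np.float64(0.2005), np.float64(0.1775), np.float64(0.1993), np.float64(0.1803)]
tray o [0.50112918 0.31512571 0.038     ] x [-0.96364638 -0.26718095  0.        ] yaw -2.8711262075089357 y [ 0.26718095 -0.96364638  0.        ]
pan lip [[0.0052 0.0129]
 [0.0056 0.0875]]
knobs [[0.4648 0.2728 0.016 ]
 [0.4694 0.2356 0.016 ]] [[0.0463 0.0311]
 [0.0518 0.0681]]
handle top [[0.5809 0.2864 0.125 ]] [[-0.0692  0.049 ]]
side handle [[0.57975411 0.28813913 0.125     ]] [[-0.0686  0.047 ]]
side tray corners [[-0.0886 -0.1012]
 [-0.0883  0.0975]
 [ 0.0886 -0.1009]]
tool x,y [-0.95   0.313  0.   ] [ 0.313  0.95  -0.001]
```

```bash
cat >> h.py <<'E'
to=np.array([.50113,.31513,0]);tx=np.array([-.96365,-.26718,0]);ty=np.array([.26718,-.96365,0])
def delta(tray_x,tray_y,z,yaw=1.8413):
    s=robot.observe();M=Rm(s["tool_rot"]);g=to+tx*tray_x+ty*tray_y+[0,0,z]
    a=(np.arctan2(M[1,0],M[0,0])-yaw+np.pi)%(2*np.pi)-np.pi
    print("t",round(s["time"],2),"delta tool",(M.T@(g-s["tool_pos"])).round(4),"turn",round(a,4),"F",np.round(s["contact_force"],1),"open",round(s["opening"],4),"grip",s["grip_force"])
def where():
    s=robot.observe();d=np.array(s["tool_pos"])-to;print("tray",(d@tx).round(4),(d@ty).round(4),"z",d[2].round(4),"t",round(s["time"],2),"F",np.round(s["contact_force"],1),"open",round(s["opening"],4),"grip",s["grip_force"])
E
python3 - <<'E'
from h import *
def ray(c,uv):
    K,R,p=c;d=R@np.linalg.solve(K,[*uv,1]);return p,d/np.linalg.norm(d)
for a,b in [((200,40),(405,60)),((187,18),(402,80)),((220,60),(402,40))]:
    p,d=ray(cam("top"),a);q,e=ray(cam("side"),b)
    t=np.linalg.lstsq(np.c_[d,-e],q-p,rcond=None)[0];print((p+t[0]*d).round(3),(q+t[1]*e).round(3))
E
python3 -m jog '[[[1,-0.04,-0.006,0,0],[1,-0.08,-0.012,0,0],[1,-0.12,-0.018,0,0],[1,-0.16,-0.024,0,0],[1,-0.2,-0.03,0,0]]]' 
python3 -c "from h import *;delta(-.069,.049,.16)"
```

```text
[0.761 0.396 0.235] [0.754 0.397 0.232]
[0.826 0.429 0.177] [0.782 0.437 0.156]
[0.702 0.355 0.302] [0.714 0.351 0.306]
time: 0.52
tool_pos: [0.3463, 0.4062, 0.2345]
tool_rot: [-3.141, -0.0, 2.823]
contact_force: [-0.2, 0.5, 0.5]
opening: 0.0917
grip_force: 0.0
t 0.52 delta tool [-0.2602 -0.0405  0.0744] turn 0.982 F [-0.2  0.5  0.5] open 0.0917 grip 0.0
```

```bash
python3 -m jog '[[[1,-0.03,-0.005,0.025,0.12],[1,-0.065,-0.01,0.05,0.24],[1,-0.1,-0.016,0.075,0.36],[1,-0.14,-0.022,0.088,0.48],[1,-0.18,-0.028,0.088,0.6]]]' >/dev/null
python3 -c "from h import *;delta(-.069,.049,.145)"
```

```text
t 0.93 delta tool [-0.0761  0.0386 -0.0025] turn 0.3761 F [0.4 0.1 0.1] open 0.0917 grip 0.0
```

```bash
python3 -m jog '[[[1,-0.02,0.01,0,0.12],[1,-0.045,0.02,0,0.24],[1,-0.065,0.032,0,0.376],[1,-0.076,0.0386,0,0.376],[1,-0.076,0.0386,0,0.376]]]' >/dev/null
python3 - <<'E'
from h import *
delta(-.069,.049,.145);shot("top","top1");shot("wrist","w1")
E
```

```text
t 1.35 delta tool [ 0.0004 -0.0031  0.0009] turn 0.0022 F [-0.4 -0.  -0.2] open 0.092 grip 0.0
```

View pics/w1.png

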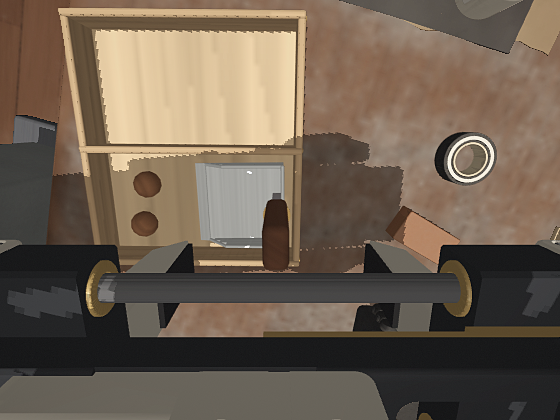

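```bash
python3 -m jog '[[[1,0,-0.002,0.02,0.002],[1,0,-0.002,0.04,0.002],[1,0,-0.002,0.055,0.002],[1,0,-0.002,0.063,0.002],[1,0,-0.002,0.064,0.002]]]' >/dev/null
python3 -c "from h import *;delta(-.069,.049,.081)"
python3 -m jog '[[[-1,0,0,0,0],[-1,0,0,0,0],[-1,0,0,0,0],[-1,0,0,0,0],[-1,0,0,0,0]]]' 40 >/dev/null
python3 -m jog '[[[-1,0,0,0,0],[-1,0,0,0,0],[-1,0,0,0,0],[-1,0,0,0,0],[-1,0,0,0,0]]]' 40 >/dev/null
python3 -c "from h import *;delta(-.069,.049,.081);where()"
```

```text
t 1.87 delta tool [-0.0028  0.0023  0.    ] turn 0.0052 F [-0.1  0.1 -0.7] open 0.0915 grip 0.0
t 2.7 delta tool [-0.0019  0.0005  0.0018] turn 0.0035 F [-1.2  0.6 -0.6] open 0.0296 grip 0.0
tray -0.0685 0.0471 z 0.0828 t 2.7 F [-1.2  0.6 -0.6] open 0.0296 grip 0.0
```

```bash
python3 -m jog '[[[-1,0,0,0,0],[-1,0,0,0,0],[-1,0,0,0,0],[-1,0,0,0,0],[-1,0,0,0,0]]]' 40 >/dev/null
python3 -c "from h import *;where()"
# slide to end wall
python3 -m jog '[[[-1,0,-0.002,0,0],[-1,0,-0.006,0,0],[-1,0,-0.011,0,0],[-1,0,-0.016,0,0],[-1,0,-0.021,0,0]]]' >/dev/null
python3 -m jog '[[[-1,0,-0.005,0,0],[-1,0,-0.01,0,0],[-1,0,-0.015,0,0],[-1,0,-0.02,0,0],[-1,0,-0.025,0,0]]]' >/dev/null
python3 -m jog '[[[-1,0,-0.004,0,0],[-1,0,-0.008,0,0],[-1,0,-0.012,0,0],[-1,0,-0.015,0,0],[-1,0,-0.018,0,0]]]' >/dev/null
python3 - <<'E'
from h import *
where();c,im=shot("top");cv2.imwrite("pics/c2.png",cv2.resize(im[150:295,185:335],None,fx=4,fy=4,interpolation=2))
c,im=shot("side");cv2.imwrite("pics/s2.png",cv2.resize(im[140:270,190:350],None,fx=4,fy=4,interpolation=2))
c,im=shot("wrist","w2")
E
```

```text
tray -0.0685 0.0471 z 0.0828 t 3.12 F [ 0.1  0.4 -0.8] open 0.0159 grip 39.98099505901337
tray -0.0043 0.0473 z 0.0828 t 4.37 F [ 0.3  0.4 -2.5] open 0.0156 grip 39.98111844062805
```

View pics/s2.png

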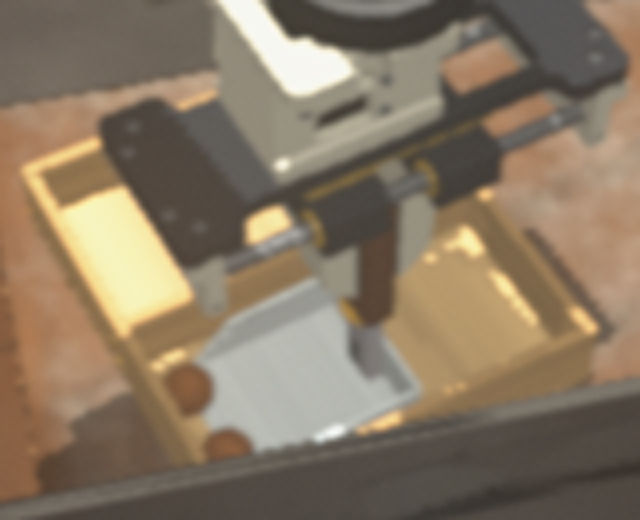

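```bash
python3 -m jog '[[[-1,0,-0.002,0,0],[-1,0,-0.004,0,0],[-1,0,-0.006,0,0],[-1,0,-0.008,0,0],[-1,0,-0.01,0,0]]]' |grep force
python3 -m jog '[[[-1,0,-0.001,0,0],[-1,0,-0.002,0,0],[-1,0,-0.0025,0,0],[-1,0,-0.003,0,0],[-1,0,-0.003,0,0]]]' |grep force
python3 - <<'E'
from h import *
where()
c,im=shot("side");cv2.imwrite("pics/s3.png",cv2.resize(im[140:270,190:350],None,fx=4,fy=4,interpolation=2))
E
```

```text
contact_force: [1.1, 0.3, -1.6]
grip_force: 40.0
contact_force: [-0.6, 0.1, -1.6]
grip_force: 40.0
tray 0.0087 0.0474 z 0.0828 t 5.35 F [-0.6  0.1 -1.6] open 0.0157 grip 39.981120228767395
```

View pics/s3.png

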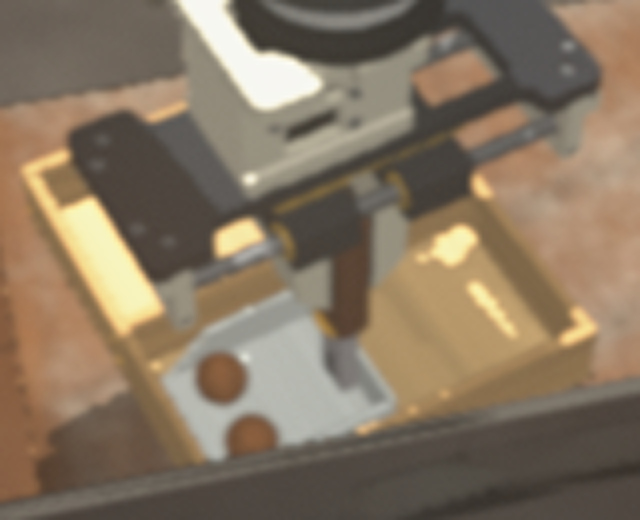

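```bash
python3 -m jog '[[[-1,0,0,-0.001,0],[-1,0,0,-0.004,0],[-1,0,0,-0.008,0],[-1,0,0,-0.013,0],[-1,0,0,-0.018,0]]]' |grep force
python3 -m jog '[[[-1,0,0,-0.005,0],[-1,0,0,-0.010,0],[-1,0,0,-0.015,0],[-1,0,0,-0.020,0],[-1,0,0,-0.025,0]]]' |grep force
python3 -m jog '[[[-1,0,0,-0.005,0],[-1,0,0,-0.009,0],[-1,0,0,-0.012,0],[-1,0,0,-0.014,0],[-1,0,0,-0.015,0]]]' |grep force
python3 -m jog '[[[-1,0,0,0,0],[-1,0,0,0,0],[-1,0,0,0,0]]]' |grep force
python3 - <<'E'
from h import *
where()
c,im=shot("side");cv2.imwrite("pics/s4.png",cv2.resize(im[140:270,190:350],None,fx=4,fy=4,interpolation=2))
E
```

```text
contact_force: [-0.4, 0.3, -2.2]
grip_force: 40.0
contact_force: [0.7, 0.0, -3.5]
grip_force: 40.0
contact_force: [-0.5, -0.2, -2.2]
grip_force: 40.0
contact_force: [-0.2, -0.1, -2.9]
grip_force: 40.0
tray 0.0086 0.0474 z 0.1406 t 6.9 F [-0.2 -0.1 -2.9] open 0.0159 grip 39.98116493225098
```

View pics/s4.png

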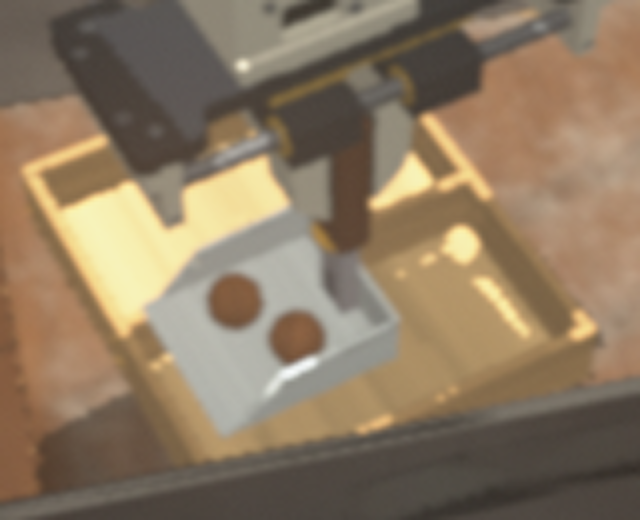

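```bash
python3 -m jog '[[[-1,0.001,0,0,0],[-1,0.004,0,0,0],[-1,0.008,0,0,0],[-1,0.013,0,0,0],[-1,0.018,0,0,0]]]' |grep contact
python3 -m jog '[[[-1,0.006,0,0,0],[-1,0.012,0,0,0],[-1,0.018,0,0,0],[-1,0.024,0,0,0],[-1,0.03,0,0,0]]]' |grep contact
python3 -m jog '[[[-1,0.006,0,0,0],[-1,0.012,0.001,0,0],[-1,0.018,0.001,0,0],[-1,0.024,0.002,0,0],[-1,0.03,0.002,0,0]]]' |grep contact
python3 -m jog '[[[-1,0.006,0,0,0],[-1,0.011,0,0,0],[-1,0.015,0,0,0],[-1,0.017,0,0,0],[-1,0.018,0,0,0]]]' |grep contact
python3 -m jog '[[[-1,0,0,0.002,0],[-1,0,0,0.006,0],[-1,0,0,0.011,0],[-1,0,0,0.016,0],[-1,0,0,0.021,0]]]' |grep contact
python3 -m jog '[[[-1,0,0,0.004,0],[-1,0,0,0.007,0],[-1,0,0,0.009,0],[-1,0,0,0.01,0],[-1,0,0,0.01,0]]]' |grep contact
python3 - <<'E'
from h import *
where()
c,im=shot("side");cv2.imwrite("pics/s5.png",cv2.resize(im[140:270,190:350],None,fx=4,fy=4,interpolation=2))
E
```

```text
contact_force: [-0.0, 1.1, -2.1]
contact_force: [0.3, -0.5, -2.4]
contact_force: [0.3, 0.8, -2.3]
contact_force: [0.6, -0.4, -1.7]
contact_force: [-0.3, -0.0, -1.6]
contact_force: [-0.1, -0.8, -2.7]
tray 0.0069 -0.0486 z 0.1096 t 9.45 F [-0.1 -0.8 -2.7] open 0.0155 grip 39.98108267784119
```

View pics/s5.png

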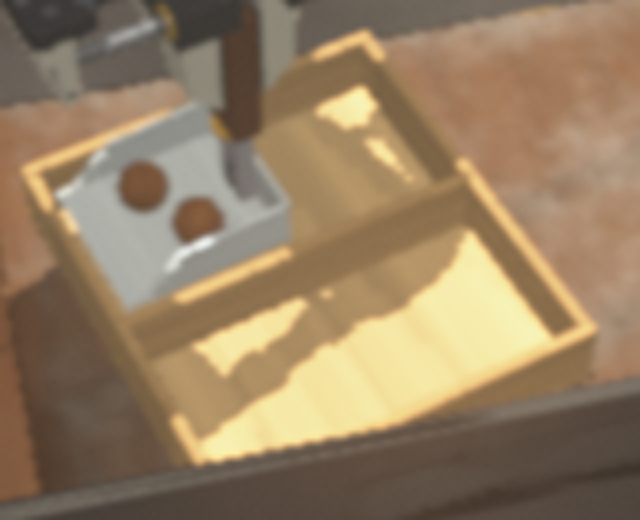

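```bash
python3 -m jog '[[[-1,0,0.0415,0,0],[-1,0,0.08,0,0],[-1,0,0.08,0,0]]]' |grep contact
python3 - <<'E'
from h import *
where()
c,im=shot("side");cv2.imwrite("pics/s6.png",cv2.resize(im[130:260,170:330],None,fx=4,fy=4,interpolation=2))
c,im=shot("wrist","w6")
E
```

```text
contact_force: [-2.8, -3.9, -1.3]
tray -0.0762 -0.0484 z 0.1087 t 9.75 F [-2.8 -3.9 -1.3] open 0.0158 grip 39.997342228889465
```

View pics/s6.png

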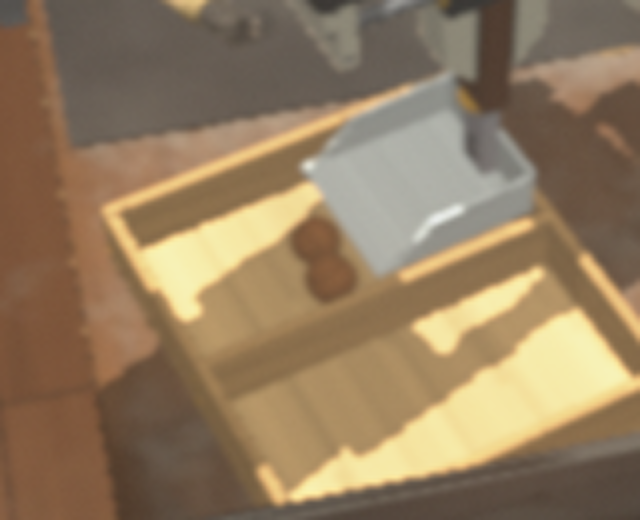

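```bash
python3 -m jog '[[[-1,0,0,-0.003,0],[-1,0,-0.005,-0.012,0],[-1,0,-0.015,-0.022,0],[-1,0,-0.025,-0.03,0],[-1,0,-0.035,-0.032,0]]]' |grep contact
python3 -m jog '[[[-1,-0.01,0,0,0],[-1,-0.03,0,0,0],[-1,-0.055,0,0,0],[-1,-0.08,0,0,0],[-1,-0.0955,0,0,0]]]' |grep contact
python3 -m jog '[[[-1,0,0,0.01,0],[-1,0,0,0.025,0],[-1,0,0,0.04,0],[-1,0,0,0.05,0],[-1,0,0,0.053,0]]]' |grep contact
python3 -c "from h import *;where()"
```

```text
contact_force: [-0.1, -0.3, -1.3]
contact_force: [-0.2, 0.3, -1.2]
contact_force: [0.4, -0.3, -1.2]
tray -0.0371 0.0465 z 0.0869 t 11.1 F [ 0.4 -0.3 -1.2] open 0.0159 grip 39.99789655208588
```

Lower the last 4 mm until it touches, then release and retreat upward.

```bash
python3 -m jog '[[[-1,0,0,0.001,0],[-1,0,0,0.002,0],[-1,0,0,0.003,0],[-1,0,0,0.0037,0],[-1,0,0,0.0037,0]]]' |grep contact
python3 -m jog '[[[-1,0,0,0.0003,0],[-1,0,0,0.0006,0],[-1,0,0,0.0006,0]]]' |grep contact
python3 -c "from h import *;where()"
```

```text
contact_force: [-0.8, 0.2, -2.1]
contact_force: [-0.2, 0.1, -1.5]
tray -0.0385 0.0467 z 0.0846 t 11.77 F [-0.2  0.1 -1.5] open 0.0156 grip 39.99788761138916
```

```bash
python3 -m jog '[[[-1,0,0,0.0005,0],[-1,0,0,0.001,0],[-1,0,0,0.0015,0],[-1,0,0,0.0017,0],[-1,0,0,0.0017,0]]]' |grep contact
python3 -m jog '[[[0.2,0,0,0,0],[0.2,0,0,0,0],[0.2,0,0,0,0],[0.2,0,0,0,0],[0.2,0,0,0,0]]]' |grep -E "contact|open"
python3 -m jog '[[[0.2,0,0,0,0],[0.2,0,0,0,0],[0.2,0,0,0,0],[0.2,0,0,0,0],[0.2,0,0,0,0]]]' |grep -E "contact|open"
python3 -m jog '[[[0.2,0,0,-0.01,0],[0.2,0,0,-0.03,0],[0.2,0,0,-0.06,0],[0.2,0,0,-0.09,0],[0.2,0,0,-0.12,0]]]' |grep -E "contact|open"
python3 -m jog '[[[0.2,0.02,-0.02,0,0],[0.2,0.06,-0.03,0,0],[0.2,0.1,-0.04,0,0],[0.2,0.14,-0.05,0,0],[0.2,0.18,-0.06,0,0]]]' |grep -E "contact|open"
python3 -m jog '[[[0.2,0.04,0,0,0],[0.2,0.08,0,0,0],[0.2,0.1,0,0,0],[0.2,0.1,0,0,0]]]' |grep -E "contact|open"
python3 - <<'E'
from h import *
where();T=lambda p:np.c_[(p-to)@tx,(p-to)@ty].round(4)
for n in("top","side"):
    c,im=shot(n,n+"9");hsv=cv2.cvtColor(im,cv2.COLOR_BGR2HSV)
    w=cv2.inRange(hsv,(0,0,140),(180,60,255));k=cv2.inRange(hsv,(0,120,30),(14,255,190))
    for nm,m,z,a0 in(("white",w,.008,500),("knob",k,.016,25)):
        for q in cv2.findContours(m,0,2)[0]:
            if cv2.contourArea(q)<a0: continue
            b=cv2.boxPoints(cv2.minAreaRect(q)) if nm=="white" else [cv2.minEnclosingCircle(q)[0]]
            t=T(plane(c,b,z))
            if abs(t[:,0].mean())<.1 and abs(t[:,1].mean())<.11:print(n,nm,cv2.contourArea(q),t.tolist())
E
```

```text
contact_force: [-0.4, 0.6, -2.0]
contact_force: [0.3, -0.5, -0.2]
opening: 0.0446
contact_force: [-0.5, -0.5, 0.1]
opening: 0.0547
contact_force: [0.9, 0.3, 0.0]
opening: 0.0553
contact_force: [1.9, 0.6, 0.1]
opening: 0.055
contact_force: [0.1, -0.8, -1.1]
opening: 0.0552
tray 0.0239 -0.2378 z 0.2031 t 14.18 F [ 0.1 -0.8 -1.1] open 0.0552 grip 0.0
top white 1618.5 [[-0.0498, 0.0097], [-0.0498, 0.0889], [0.037, 0.0884], [0.0369, 0.0099]]
top knob 67.5 [[0.0303, -0.0388]]
top knob 69.5 [[-0.008, -0.0443]]
top knob 117.0 [[-0.0509, 0.0509]]
side white 1678.0 [[0.0362, -0.0034], [-0.0673, -0.0118], [-0.0554, 0.0739], [0.0424, 0.0787]]
side knob 55.0 [[0.0308, -0.0416]]
side knob 34.0 [[-0.0088, -0.0487]]
side knob 88.0 [[-0.0905, -0.0307]]
```

```bash
python3 -m jog '[[[0.2,0,0,0,0],[0.2,0,0,0,0],[0.2,0,0,0,0],[0.2,0,0,0,0],[0.2,0,0,0,0]]]' |grep -E "contact"
python3 -m jog '[[[0.2,0,0,0,0],[0.2,0,0,0,0],[0.2,0,0,0,0],[0.2,0,0,0,0],[0.2,0,0,0,0]]]' |grep -E "contact"
python3 - <<'E'
from h import *
T=lambda p:np.c_[(p-to)@tx,(p-to)@ty].round(4)
c,im=shot("top");hsv=cv2.cvtColor(im,cv2.COLOR_BGR2HSV);k=cv2.inRange(hsv,(0,120,30),(14,255,190));P=[]
for q in cv2.findContours(k,0,2)[0]:
    if cv2.contourArea(q)>25:
        t=T(plane(c,[cv2.minEnclosingCircle(q)[0]],.016))[0]
        if abs(t[0])<.1 and abs(t[1])<.11:P.append(t)
print(P)
if sum(np.abs(t-g).max()<.001 for t in P for g in([.0303,-.0388],[-.008,-.0443]))==2: print(robot.hand_in())
E
```

```text
contact_force: [0.1, -0.0, 0.2]
contact_force: [-0.7, -0.1, -0.6]
[array([ 0.0303, -0.039 ]), array([-0.0088, -0.0447]), array([-0.0509,  0.051 ])]
the job is handed in; nothing more can be done
None
```

The job is handed in at about 15 s: the last camera check had both knobs at rest in the empty bay, at about tray (30, -39) and (-9, -45) mm. I stood the scoop back in its own bay and let go, with its origin at about tray (-6, 49) mm. The jog commands could not tilt the tool, so I emptied the scoop by pulling it back quickly instead of tipping it 45 degrees.

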